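Clamp the tag blank and line up the stamping rod over its centre mark

ROBOT

A 6-joint arm with a two-finger parallel gripper is mounted at the origin on a cart in front of the work surface, level with it; the furniture and walls round the work are solid. World frame = base frame: x ahead of the robot, y to its left, z up, the work surface at z = 0. Lengths are in mm, angles in rad, forces in N, time in s.
With the tool pointing down it reaches from about 350 to 775 mm from the base axis. Payload 5.5 kg.
Tool frame: the origin (TCP) lies on the centre line of the jaws, within the pads' length; the fingertips stand 17 mm ahead of it and the grasp point (between the pads) lies 2 mm behind it; z points along the fingers, y is the line along which they close (so a half turn about z gives the same grasp; the last joint's range is limited). The gripper opens to 85 mm and grips with 20 to 120 N. Pads are 22 mm wide; open, the fingers measure 114 mm over their backs; the gripper's body (76 mm by 85 mm) begins 54 mm behind the grasp point. The pads swing forward as they close: fully open they stand 13 mm farther back than shut.
Start: joints at [1.101, 0.313, 0.046, 1.304, 0, 1.431], TCP at [186.241, 544.044, 248.323] pointing down, gripper open.
Joint ranges: [-2.76, 2.76], [-0.86, 1.69], [-1.03, 1.26], [-2.2, 2.34], [-1.47, 1.5], [-3.14, 3.14]. Speed limits (rad/s): [2.57, 2.57, 3.14, 3.14, 3.14, 3.14].

INTERFACE

Orientations are given as a unit quaternion [x, y, z, w].
In Python, from cell import r, cams gives the robot as it stands.
- The arm moves only by the shell command python3 -m inch 'ROWS' [FORCE]. ROWS is a JSON object of lists of equal length, an entry for each row: "linear": the shift along the tool's x, y, z in mm, a list of three; "turn": the turn about the tool's z in rad; "fingers": the finger opening in mm, from 0 to 85.4. In form: {"linear": [[dx, dy, dz], ...], "turn": [turn, ...], "fingers": [fingers, ...]}. A call has 1 to 10 rows; each row shifts and turns the commanded pose from where the row before left it, along the tool's axes as they then stand; what a row does not reach is not made up. A row lasts 1/8 s, in which the tool goes at most 62.5 mm and 10.7 degrees, less where a joint would pass 70% of its speed; a pose out of reach is approached as far as the arm can. A call is refused whole if a number of a shift passes 62.5 or a number of a turn 0.188, either way. A call with a gripper value outside its range is refused whole. The fingers move at their own pace and stop on an object; FORCE is the grip in N (left out, the last holds). Time passes only in rows, so rows that do not move let the fingers close. It gives the time, the measured TCP pose, the force, the opening and the grip force at its end, in the units of the state.
- r.read_state(): the state, without advancing time (a new reading comes with each control period).
- cams.snapshot(name): name is "scene" or "top" or "wrist"; returns a dict with "img" (480x640x3 uint8, red, green, blue), "depth" (480x640 float32, mm along the optical axis (not along the pixel's ray), 0 where there is no reading), "intrinsics" (3x3 intrinsics, pixels), "rvec" (rotation vector, rad) and "tvec" (3), from world to camera coordinates, as OpenCV has them; the wrist camera has in their place "tool_from_camera" (4x4, takes a point from camera to tool coordinates, whose origin is the TCP and whose axes are the flange's). Camera axes: x right, y down, z forward; pixel columns grow to the right and rows downward; lengths in mm; the calibration is good to about 2 mm. A picture is of the moment at which its call begins: read the wrist's pose just before it.
- r.job_done(): hands the job in; it is judged then, once.
The state is a dict: "t": time; "joint_positions": joint angles; "dq": joint speeds; "joint_torque": joint torques, N m; "ee_pos": TCP position; "tcp_rot": TCP orientation; "wrist_force": force on the tool from outside, world axes, zero at the start; "wrist_torque": the same for the moment, N m; "grip_width": finger opening in mm; "gripper_force": force on a finger pad.
Only numpy, scipy, OpenCV 4.12 (cv2) and the standard library are available. Lean on these libraries where they do the work, as an engineer would, in place of code of your own. Each camera call takes 0.05 s, during which the arm holds its last target. There are 200 camera calls.

TASK

Get the brass tag ready for stamping: first tighten the jig's clamp by turning its wing knob clockwise to its end stop, then take the longest of the three tools out of the wooden punch block and carry it upright over the anvil and the other things to the jig. Finish holding it there, without letting go: upright, its square lower end centred on the scribed cross and square with the edges of the tag, about 5 mm clear of the brass and never touching it, because the polish marks easily and I want to check the position before it goes down. Leave everything else on the bench where it is.

Things in the scene. Friction and masses are not known exactly. Their poses are not given: they have to be found in the camera images.
- jig: flat steel stamping jig fixed to the bench; base plate 84 mm (its x) by 130 mm (its y, from -79 to +51 mm), 12 mm thick. Origin at bench level under the middle of the place where the tag lies, z up. An L-shaped fence 6 mm high stands on the plate behind the tag (+x) and at its +y end; at the -y end is the strap clamp with the wing knob, whose axis is at x 0, y -47 mm. The jig is put down in different places and turned up to 20 degrees.
- clamp_knob (a joint): turn of the black wing knob in rad: 0 loose, grows clockwise seen from above, 1.40 is the end stop (clamp tight). Starts between 0 and 0.35 and stays where it is left; stiff with about 0.1 N m of friction, a little more as it tightens. A thread lowers the knob and the steel strap under it by 2.8 mm over the full turn, onto the tag's edge.
- knob_grip (a point): point on the knob's axis in the middle of its wing, the height to grip, 52 mm above the bench when loose (z is up, along the axis; x runs along the wing, turning with the knob). The wing is a rounded bar 56 mm long (x), 12 mm thick (y) and 22 mm high (12 mm below this point to 10 mm above it); the strap's top lies 25 mm below this point.
- strap: dark steel clamp strap under the knob, 26 mm (x) by 49 mm (y) by 9 mm; origin on the knob's axis at its underside; the knob presses it onto the -y end of the tag, which it reaches just before the end stop
- blank: polished brass tag, 40 mm (x) by 60 mm (y) by 3 mm, lying loose in the jig on the 12 mm plate against the fence, its axes along the jig's; origin at the centre of its underside. The strap covers about 9 mm of its -y end.
- blank_mark (a point): the scribed cross: centre of the tag's upper face, z up, x and y along the tag's edges (15 mm above the bench)
- punch_block: beech block fixed to the bench, 40 mm (x) by 124 mm (y) by 40 mm high, origin at the centre of its underside; three square sockets 9 mm wide and 30 mm deep at y -40, 0 and +40 mm hold three dark steel tools upright; which tool is in which socket changes. They stick out 62, 40 and 22 mm.
- rod_long: the longest tool: dark steel stamping rod, square 8 x 8 mm, 92 mm long, about 35 g, both ends flat and alike. Its y axis points up along the rod; its origin is half way up on one flat side (the rod's centre line is 4 mm from it along its z). It stands in a socket with its top 102 mm above the bench, its x parallel to the block's x; it may lean in the loose socket by 2 degrees. Lift it straight up by the upper 30 to 40 mm.
- rod_face (a point): centre of the rod's square lower end (y axis up along the rod, x and z square with its sides)
- rod_top (a point): centre of the rod's upper end, 92 mm above the lower one
- rod_short: second tool in the block: like the long rod but 70 mm, top 80 mm above the bench; to be left in its socket
- letter_punch: third tool in the block: a short dark letter punch, top about 62 mm above the bench; to be left in its socket
- anvil: small two-horned stake anvil on a round wooden base, 64 mm high, 178 mm long over the horns, which point towards and away from the robot; stands loose between block and jig; origin at its foot
- punch_set: black box of letter punches, 38 x 72 x 61 mm high, in front of the anvil on the robot's side; origin at its foot
- tin: small black round tin, 41 mm across, 24 mm high, behind the anvil and the block
- dish: shallow pressed metal dish, 75 mm across, 15 mm high, in front of the block
Not all that is in view belongs to the job. What is shaped like the rod_long but pink, purple or turquoise is not meant.

How it is judged:
By the outcome, as a careful person would: the job done as asked, in the order asked, and still so for the second after the job is handed in, while the arm keeps its last pose, push and grip.
It also fails if it takes over 48 s, if anything falls off the work surface, if the arm or the gripper's body presses on something with over 40 N, if the wrist force passes 120 N, or if a joint passes its speed limit or range.

## Working session

There is one attempt and no reset: what is moved stays moved. The work goes in short steps, Python scripts to look and compute and a shell command to move; the robot and the scene stay as the last step left them, time stands still between calls to the robot, and variables do not carry over. Pictures are saved under pics/ and viewed, at most 13 in all, crops included, and the job is handed in when it is done.

```bash
ls; mkdir -p pics
python3 - <<'E'
from cell import r,cams
import cv2,numpy as np
for n in("scene","top"):
    s=cams.snapshot(n); cv2.imwrite(f"pics/{n}0.png",s["img"][...,::-1]); np.savez(f"{n}0.npz",**s)
    R=cv2.Rodrigues(s["rvec"])[0]; print(n,s["intrinsics"].tolist(),(-R.T@np.ravel(s["tvec"])).round(), R[2].round(2))
print(r.read_state())
print(cams.snapshot("wrist")["tool_from_camera"].round(3))
E
```

```text
pics
scene [[585.8649808803717, 0.0, 319.8529340724998], [0.0, 585.8649808803717, 244.8325895396113], [0.0, 0.0, 1.0]] [-20. 792. 640.] [ 0.55 -0.59 -0.59]
top [[625.1789669762107, 0.0, 315.6989892282238], [0.0, 625.1789669762107, 240.19375953244614], [0.0, 0.0, 1.0]] [ 392.  230. 1324.] [ 0.09 -0.01 -1.  ]
{'t': 0.1, 'joint_positions': array([ 1.10143735e+00,  3.13956236e-01,  4.51276059e-02,  1.30360976e+00,
       -8.72052064e-06,  1.43121096e+00]), 'dq': array([ 1.32176995e-04, -1.43548847e-03,  1.90052416e-03, -8.82185554e-04,
       -6.36127491e-05,  1.60201337e-03]), 'joint_torque': array([ 3.97149284e-03, -4.81729531e+01,  2.99241775e+01,  1.28428568e-02,
       -1.25929146e-04, -2.80378259e-05]), 'ee_pos': array([186.01558579, 543.64164691, 247.49474107]), 'tcp_rot': array([ 1.64140616e-01,  9.86436609e-01, -7.84575566e-04, -2.41977043e-04]), 'wrist_force': array([-0.40341068,  1.37308472,  0.2263194 ]), 'wrist_torque': array([ 0.01932132,  0.02086373, -0.01066786]), 'gripper_force': 0.0, 'grip_width': 85.39467359529502}
[[ 1.00000e-03 -9.64000e-01 -2.67000e-01  6.74090e+01]
 [ 1.00000e+00  0.00000e+00  1.00000e-03 -3.18000e-01]
 [-0.00000e+00 -2.67000e-01  9.64000e-01 -1.26708e+02]
 [ 0.00000e+00  0.00000e+00  0.00000e+00  1.00000e+00]]
```

View pics/scene0.png

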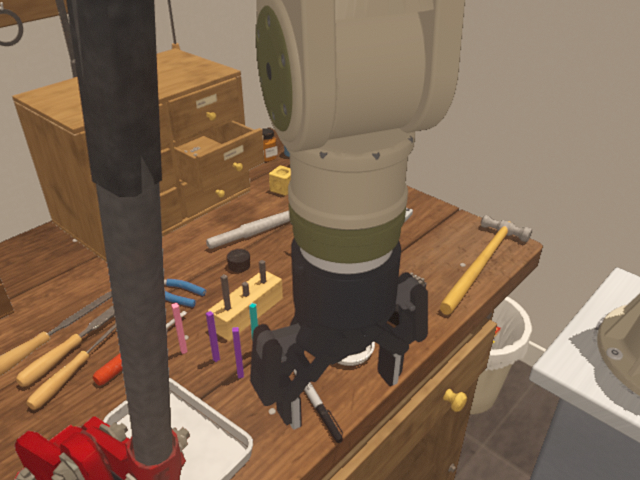

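View pics/top0.png

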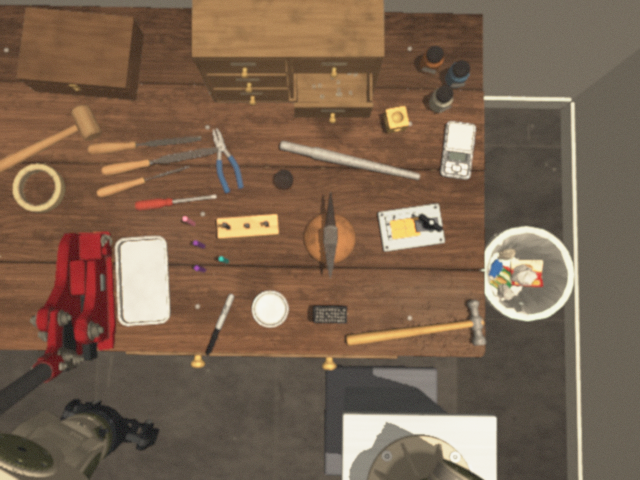

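Scene view: the block's tools stand at (226,293), (245,290) and (263,272). The look-alikes are pink (180,328), purple (213,336) and (238,352), and turquoise (253,318). The top view shows the block at (248,226), the anvil at (330,235) and the jig at (410,228), with the wing at about (430,223). Next I'll measure.

```bash
cat > h.py <<'E'
import cv2,numpy as np
from scipy.spatial.transform import Rotation as Ro
def cam(s,pose=None):
    """world_from_camera R,t"""
    if "rvec" in s:
        R=cv2.Rodrigues(s["rvec"])[0]; return R.T,-R.T@np.ravel(s["tvec"])
    T=np.eye(4);T[:3,:3]=Ro.from_quat(pose["tcp_rot"]).as_matrix();T[:3,3]=pose["ee_pos"]
    M=T@s["tool_from_camera"]; return M[:3,:3],M[:3,3]
def ray(s,u,v,pose=None):
    R,t=cam(s,pose); K=s["intrinsics"]
    d=np.stack([(np.asarray(u,float)-K[0,2])/K[0,0],(np.asarray(v,float)-K[1,2])/K[1,1],np.ones(np.shape(u))],-1)
    return t,d@R.T
def plane(s,u,v,z,pose=None):
    t,d=ray(s,u,v,pose); return t+d*((z-t[2])/d[...,2])[...,None]
def cloud(s,pose=None):
    v,u=np.mgrid[:480,:640]; t,d=ray(s,u,v,pose); return t+d*s["depth"][...,None]
def rect(mask):
    c=max(cv2.findContours(mask.astype(np.uint8),0,2)[0],key=cv2.contourArea); return c[:,0,:]
def wrist():
    from cell import r,cams
    p=r.read_state(); return p,cams.snapshot("wrist")
E
python3 - <<'E'
from h import *
for n in("top","scene"):
    s=dict(np.load(n+"0.npz")); C=cloud(s); 
    im=s["img"]; hsv=cv2.cvtColor(im,cv2.COLOR_RGB2HSV)
    if n=="top":
        for nm,(u0,v0,u1,v1),z in(("block",(205,205,290,245),40),("tag",(380,215,425,245),15)):
            h=hsv[v0:v1,u0:u1]; print(nm,np.median(h.reshape(-1,3),0))
            m=(h[...,0]>14)&(h[...,0]<32)&(h[...,1]>80)&(h[...,2]>150)
            c=rect(m)+[u0,v0]; P=plane(s,c[:,0],c[:,1],z)[:,:2].astype(np.float32)
            print(nm,m.sum(),cv2.minAreaRect(P),np.median(C[v0:v1,u0:u1][m],0).round(1))
        # jig plate white
        h=hsv[200:255,372:450]; m=(h[...,1]<60)&(h[...,2]>140); c=cv2.convexHull(rect(m)+[372,200])[:,0]
        print("plate",m.sum(),cv2.minAreaRect(plane(s,c[:,0],c[:,1],12)[:,:2].astype(np.float32)))
    # tools/heights
    B=C.reshape(-1,3); 
    for (lo,hi,z0) in(((480,300,45),(590,480,130)),):
        ok=((B>lo)&(B<hi)).all(1)&(hsv.reshape(-1,3)[:,2]<110); P=B[ok]
        for k in np.unique((P[:,1]//20)): q=P[P[:,1]//20==k]; print(n,len(q),np.median(q,0).round(),q[:,2].max().round())
    ok=((B>(420,-60,30))&(B<(600,40,80))).all(1); P=B[ok]; print("knob",len(P),P.min(0).round() if len(P) else 0,P.max(0).round() if len(P) else 0)
E
```

```text
block [ 13. 124. 131.]
block 1250 ((535.329833984375, 362.6734924316406), (44.93867492675781, 128.31565856933594), 5.740557670593262) [534.6 361.5  38.3]
tag [ 23.  34. 235.]
tag 469 ((540.6044921875, 34.723854064941406), (39.872283935546875, 58.15391159057617), 9.553757667541504) [539.6  37.2  13.8]
plate 1641 ((542.1826782226562, 19.92528533935547), (86.15896606445312, 131.59408569335938), 9.363385200500488)Traceback (most recent call last):
  File "<stdin>", line 16, in <module>
ValueError: not enough values to unpack (expected 3, got 2)
```

Block centre is about (535,362) with yaw 5.7°. Jig yaw is about 9.4° and its origin about (540,34), which puts the knob at about (547,-13). The tag and plate sizes agree. I'll go above the knob and look from close up.

```bash
python3 -m inch '{"linear":[[-44,-34,4],[-44,-34,4],[-44,-34,4],[-44,-34,4],[-44,-34,4],[-44,-34,4],[-44,-34,4],[-44,-34,4],[-44,-34,4],[-44,-34,4]],"turn":[0,0,0,0,0,0,0,0,0,0],"fingers":[85,85,85,85,85,85,85,85,85,85]}'
python3 -m inch '{"linear":[[-44,-34,9],[-38,-36,9],[0,0,0]],"turn":[0,0,0],"fingers":[85,85,85]}'
python3 - <<'E'
from h import *
p,s=wrist(); np.savez("w1.npz",**s,**p); cv2.imwrite("pics/w1.png",s["img"][...,::-1]); print(p["ee_pos"],p["tcp_rot"],p["t"])
from cell import cams
for n in("top","scene"):
    s=cams.snapshot(n); C=cloud(s).reshape(-1,3); g=s["img"].max(2).ravel(); np.savez(n+"1.npz",**s)
    P=C[((C>(500,290,48))&(C<(580,430,130))).all(1)&(g<120)]
    for k in np.unique(P[:,1]//15): q=P[P[:,1]//15==k]; print(n,len(q),np.median(q,0).round(),q[:,2].max().round())
E
```

```text
t: 1.4
ee_pos: [493.1, 78.2, 208.1]
tcp_rot: [0.164, 0.986, 0.0, -0.0]
wrist_force: [1.3, 0.6, -0.0]
grip_width: 84.8
gripper_force: 0.0
t: 1.78
ee_pos: [548.3, -16.1, 188.8]
tcp_rot: [0.167, 0.986, -0.0, -0.001]
wrist_force: [-1.8, -0.1, -0.1]
grip_width: 85.0
gripper_force: 0.0
[548.25212072 -16.06044448 188.80379249] [ 1.66614485e-01  9.86021895e-01 -1.93150750e-04 -6.31277760e-04] 1.775
top 4 [535. 321.  71.] 82.0
top 2 [533. 363.  59.] 60.0
top 16 [529. 400.  82.] 104.0
scene 90 [534. 327.  64.] 81.0
scene 2 [537. 331.  72.] 76.0
scene 42 [530. 367.  55.] 64.0
scene 58 [527. 403.  78.] 100.0
scene 130 [528. 408.  77.] 102.0
```

View pics/w1.png

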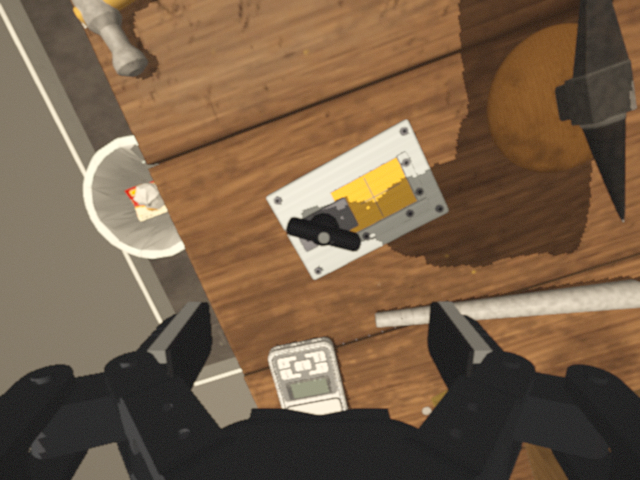

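The wrist view shows the black wing from (290,228) to (358,243), centred near (324,236). The tag is at (375,195) with its cross at about (372,187). The long rod is the +y one at about (528,404), with its top at 102.

```bash
cat > knob.py <<'E'
from h import *
import sys
def measure(s,p,box,zt):
    u0,v0,u1,v1=box; im=s["img"][v0:v1,u0:u1]; C=cloud(s,p)
    m=(im.max(2)<45); c=rect(m)
    full=np.zeros(m.shape,np.uint8); cv2.drawContours(full,[c],-1,1,-1)
    v,u=np.nonzero(full); d=C[v0:v1,u0:u1][full>0][:,2]
    P=plane(s,c[:,0]+u0,c[:,1]+v0,zt,p)[:,:2].astype(np.float32)
    return cv2.minAreaRect(P),np.percentile(d,[5,50,95]).round(1)
def lit(s,p,box,z):
    """plate rect"""
    u0,v0,u1,v1=box; h=cv2.cvtColor(s["img"][v0:v1,u0:u1],cv2.COLOR_RGB2HSV)
    m=((h[...,1]<45)&(h[...,2]>105)); c=cv2.convexHull(rect(m))[:,0]+[u0,v0]
    return cv2.minAreaRect(plane(s,c[:,0],c[:,1],z,p)[:,:2].astype(np.float32))
E
python3 - <<'E'
from knob import *
s=dict(np.load("w1.npz")); p=s
print(measure(s,p,(270,200,380,270),62)); print(lit(s,p,(255,110,460,290),12))
print("cross",plane(s,372,187,15,p)); C=cloud(s,p); print(C[187,372],C[236,324])
t=dict(np.load("top1.npz"));print("top",measure(t,p,(412,205,450,245),62), lit(t,p,(372,200,450,255),12))
E
```

```text
(((541.1841430664062, -9.791351318359375), (52.02465057373047, 22.194189071655273), 60.486419677734375), array([43.5, 61.3, 63.3]))
((540.784423828125, 19.970008850097656), (84.17178344726562, 129.83204650878906), 9.406412124633789)
cross [531.00421202  35.31191215  15.        ]
[530.89065453  35.23964653  15.73636482] [545.12934962 -11.68776773  64.96624653]
top (((576.5426635742188, -25.096771240234375), (67.20709991455078, 24.315839767456055), 62.462799072265625), array([242.5, 322. , 345.5])) ((542.4495239257812, 20.364662170410156), (84.44451904296875, 131.64834594726562), 9.327314376831055)
```

```bash
cat >> knob.py <<'E'
def wing(s,p,c=(546,-13),lo=55):
    C=cloud(s,p); m=(C[...,2]>lo)&(C[...,2]<72)&(np.hypot(C[...,0]-c[0],C[...,1]-c[1])<34)
    P=C[m]; print(m.sum(),np.median(P[:,2])); q=P[:,:2].astype(np.float32)
    w,V=np.linalg.eigh(np.cov(q.T)); return cv2.minAreaRect(q),q.mean(0),np.degrees(np.arctan2(V[1,1],V[0,1]))
E
python3 - <<'E'
from knob import *
s=dict(np.load("w1.npz")); print(wing(s,s)); print(plane(s,np.array([290,358]),np.array([229,243]),62,s))
print(wing(dict(np.load("top1.npz")),None))
E
```

```text
1280 61.924493487347135
(((546.3829956054688, -12.359590530395508), (55.67054748535156, 12.45903491973877), 56.02543640136719), array([545.2785  , -12.172341], dtype=float32), np.float64(56.07837771631254))
[[533.05629535 -33.07775398  62.        ]
 [558.76859912   9.51088888  62.        ]]
149 59.75047024618311
(((547.3425903320312, -12.17788314819336), (55.406776428222656, 12.916707992553711), 55.255794525146484), array([546.8361  , -12.044864], dtype=float32), np.float64(56.330513187928574))
```

Wing: yaw 56°, centre (546.3,-12.5), top at 62 and 55.6 x 12.5 mm, which matches the text. I'll turn the jaws by 75° counter-clockwise while coming down.

```bash
python3 -m inch '{"linear":[[0,0,12],[0,0,12],[0,0,12],[0,0,12],[0,0,12],[0,0,12],[0,0,12],[0,0,0]],"turn":[-0.187,-0.187,-0.187,-0.187,-0.187,-0.187,-0.187,0],"fingers":[45,45,45,45,45,45,45,45]}'
cat >> h.py <<'E'
def to(x,y,z):
    from cell import r
    p=r.read_state(); R=Ro.from_quat(p["tcp_rot"]).as_matrix()
    print("pose",p["ee_pos"].round(1),"y-yaw",np.degrees(np.arctan2(R[1,1],R[0,1])).round(2),"tilt",R[:2,2].round(4),"q6",p["joint_positions"][5].round(2),"t",p["t"])
    print("tool shift",(R.T@(np.array([x,y,z])-p["ee_pos"])).round(1))
E
python3 -c "
from h import *
to(546.3,-12.5,52)"
```

```text
t: 2.92
ee_pos: [546.1, -11.2, 105.9]
tcp_rot: [-0.47, 0.882, 0.001, -0.001]
wrist_force: [-0.2, -0.1, 0.1]
grip_width: 45.3
gripper_force: 0.0
pose [546.1 -11.2 105.9] y-yaw 146.12 tilt [-0.0017  0.0005] q6 -1.15 t 2.925
tool shift [ 0.9 -1.  53.9]
```

```bash
python3 -m inch '{"linear":[[0,-1,18],[1,0,18],[0,0,18],[0,0,0],[0,0,0],[0,0,0],[0,0,0],[0,0,0]],"turn":[0,0,0,0,0,0,0,0],"fingers":[45,45,45,45,8,8,8,8]}' 60
python3 -c "
from h import *
to(546.3,-12.5,52)"
```

```text
t: 3.92
ee_pos: [546.4, -12.8, 53.8]
tcp_rot: [-0.47, 0.883, 0.001, -0.0]
wrist_force: [-5.3, 5.0, 7.7]
grip_width: 20.8
gripper_force: 58.4
pose [546.4 -12.8  53.8] y-yaw 146.11 tilt [-0.0013  0.0025] q6 -1.15 t 3.925
tool shift [-0.2  0.2  1.8]
```

Width 20.8 is more than the 12 mm wing, so the tips probably caught the hub below it. I'll open, raise 6 mm and grip again.

```bash
python3 -m inch '{"linear":[[0,0,0],[0,0,-6],[0,0,0],[0,0,0],[0,0,0],[0,0,0]],"turn":[0,0,0,0,0,0],"fingers":[40,40,40,8,8,8]}' 60
python3 -c "
from h import *
to(546.3,-12.5,52)
p,s=wrist(); cv2.imwrite('pics/w2.png',s['img'][100:420,120:520,::-1])"
```

```text
t: 4.68
ee_pos: [546.2, -13.2, 58.8]
tcp_rot: [-0.47, 0.882, 0.002, -0.0]
wrist_force: [-5.9, 4.0, 9.7]
grip_width: 18.1
gripper_force: 54.4
pose [546.2 -13.2  58.8] y-yaw 146.13 tilt [-0.0023  0.0024] q6 -1.15 t 4.675
tool shift [-0.6  0.2  6.8]
```

View pics/w2.png

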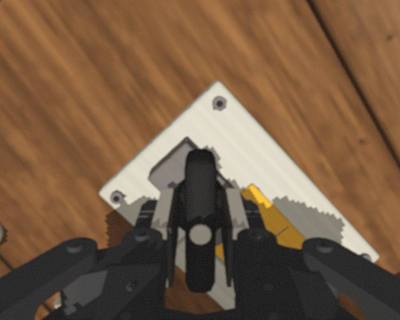

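```bash
python3 -m inch '{"linear":[[0,0,0],[0,0,0],[0,0,0.3],[0,0,0.3],[0,0,0.3]],"turn":[0,0,0.15,0.15,0.15],"fingers":[8,8,8,8,8]}' 100
python3 -c "
from h import *
from cell import r
to(546.3,-12.5,52); print(r.read_state()['wrist_torque'])
p,s=wrist(); cv2.imwrite('pics/w3.png',s['img'][100:420,120:520,::-1])"
```

```text
t: 5.35
ee_pos: [545.9, -12.9, 58.0]
tcp_rot: [-0.26, 0.966, 0.002, -0.001]
wrist_force: [-6.0, 4.3, 12.0]
grip_width: 15.7
gripper_force: 90.3
pose [545.9 -12.9  58. ] y-yaw 120.08 tilt [-0.0026  0.0028] q6 -0.7 t 5.35
tool shift [-0.5  0.2  6. ]
[1.12060544 1.36197876 0.10960136]
```

View pics/w3.png

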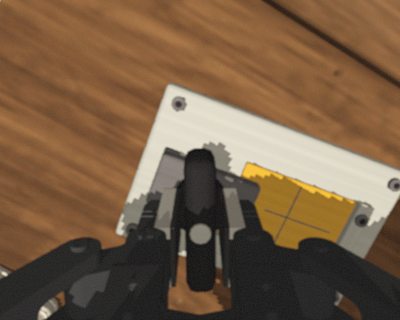

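The wing follows the jaws. I'll continue and watch the torque for the end stop.

```bash
T='from h import *
from cell import r
to(546.3,-12.5,56); print(r.read_state()["wrist_torque"].round(2))'
python3 -m inch '{"linear":[[0,0,0.3],[0,0,0.3],[0,0,0.3],[0,0,0.3]],"turn":[0.14,0.14,0.14,0.14],"fingers":[8,8,8,8]}' ; python3 -c "$T"
python3 -m inch '{"linear":[[0,0,0.1],[0,0,0.1]],"turn":[0.05,0.05],"fingers":[8,8]}' ; python3 -c "$T"
python3 -m inch '{"linear":[[0,0,0.1],[0,0,0.1]],"turn":[0.05,0.05],"fingers":[8,8]}' ; python3 -c "$T"
```

```text
t: 5.9
ee_pos: [545.9, -12.6, 56.9]
tcp_rot: [0.017, 1.0, 0.002, -0.001]
wrist_force: [-6.2, 5.1, 12.6]
grip_width: 15.8
gripper_force: 90.6
pose [545.9 -12.6  56.9] y-yaw 88.04 tilt [-0.0025  0.0036] q6 -0.14 t 5.9
tool shift [-0.4  0.1  0.9]
[1.36 1.31 0.1 ]
t: 6.15
ee_pos: [545.9, -12.6, 56.8]
tcp_rot: [0.066, 0.998, 0.002, -0.001]
wrist_force: [-6.5, 5.2, 13.1]
grip_width: 15.9
gripper_force: 90.7
pose [545.9 -12.6  56.8] y-yaw 82.47 tilt [-0.0024  0.0036] q6 -0.04 t 6.15
tool shift [-0.4  0.1  0.8]
[1.33 1.35 0.12]
t: 6.4
ee_pos: [545.9, -12.5, 56.6]
tcp_rot: [0.115, 0.993, 0.002, -0.001]
wrist_force: [-7.3, 5.5, 13.8]
grip_width: 15.7
gripper_force: 90.8
pose [545.9 -12.5  56.6] y-yaw 76.75 tilt [-0.0024  0.0036] q6 0.06 t 6.4
tool shift [-0.4  0.1  0.6]
[1.38 1.4  0.12]
```

```bash
T='from h import *
from cell import r
to(546.3,-12.5,56); print(r.read_state()["wrist_torque"].round(2))'
for i in 1; do python3 -m inch '{"linear":[[0,0,0.1],[0,0,0]],"turn":[0.05,0.02],"fingers":[8,8]}' |tail -1; python3 -c "$T"
python3 -m inch '{"linear":[[0,0,0.1],[0,0,0]],"turn":[0.05,0.02],"fingers":[8,8]}'|tail -1 ; python3 -c "$T"
python3 -m inch '{"linear":[[0,0,0],[0,0,0]],"turn":[0.05,0.02],"fingers":[8,8]}' |tail -1; python3 -c "$T"; done
```

```text
gripper_force: 90.9
pose [545.8 -12.5  56.7] y-yaw 72.83 tilt [-0.0025  0.0034] q6 0.13 t 6.65
tool shift [-0.4  0.1  0.7]
[1.2  1.51 0.48]
gripper_force: 91.3
pose [546.2 -12.6  56.9] y-yaw 68.84 tilt [-0.0017  0.0032] q6 0.2 t 6.9
tool shift [-0.1  0.1  0.9]
[1.31 1.47 0.63]
gripper_force: 96.1
pose [546.6 -12.7  57.9] y-yaw 64.76 tilt [-0.0004  0.003 ] q6 0.27 t 7.15
tool shift [0.4 0.1 1.9]
[1.33 1.82 0.13]
```

The torque peaked at 0.63 N m and then slipped, so the end stop was reached. I'll open, lift and check.

```bash
python3 -m inch '{"linear":[[0,0,0],[0,0,0],[0,0,0],[0,0,-40],[0,0,-50],[0,0,-40],[0,0,0]],"turn":[0,0,0,0,0,0,0],"fingers":[50,50,50,50,50,50,50]}'
python3 - <<'E'
from knob import *
to(546,-12,100)
p,s=wrist(); np.savez("w4.npz",**s,**p); cv2.imwrite('pics/w4.png',s['img'][...,::-1])
print(wing(s,p,lo=52)); print(lit(s,p,(150,0,640,330),12))
h=cv2.cvtColor(s["img"],cv2.COLOR_RGB2HSV); m=(h[...,0]>18)&(h[...,0]<32)&(h[...,1]>140)&(h[...,2]>90)
C=cloud(s,p); m&=(abs(C[...,2]-15)<6)&(abs(C[...,0]-540)<60)&(abs(C[...,1]-30)<60)
c=rect(m); print("tag",cv2.minAreaRect(plane(s,c[:,0],c[:,1],15,p)[:,:2].astype(np.float32)),m.sum(),np.median(C[m],0))
E
```

```text
t: 8.02
ee_pos: [550.0, -14.8, 189.0]
tcp_rot: [0.219, 0.976, 0.0, 0.003]
wrist_force: [0.6, -0.2, -0.3]
grip_width: 49.9
gripper_force: 0.0
pose [550.  -14.8 189. ] y-yaw 64.73 tilt [ 0.0067 -0.0011] q6 0.27 t 8.025
tool shift [ 5.4  0.7 88.9]
1210 59.723722261243864
(((546.0425415039062, -12.331153869628906), (12.070276260375977, 55.284645080566406), 77.76036834716797), array([544.86554 , -11.812838], dtype=float32), np.float64(167.68144038953167))
((540.79541015625, 20.040191650390625), (83.96379089355469, 129.88690185546875), 9.339720726013184)
tag ((538.8720092773438, 34.27693176269531), (39.21185302734375, 59.1481819152832), 9.505206108093262) 3008 [537.0376611   37.73398348  16.08859709]
```

View pics/w4.png

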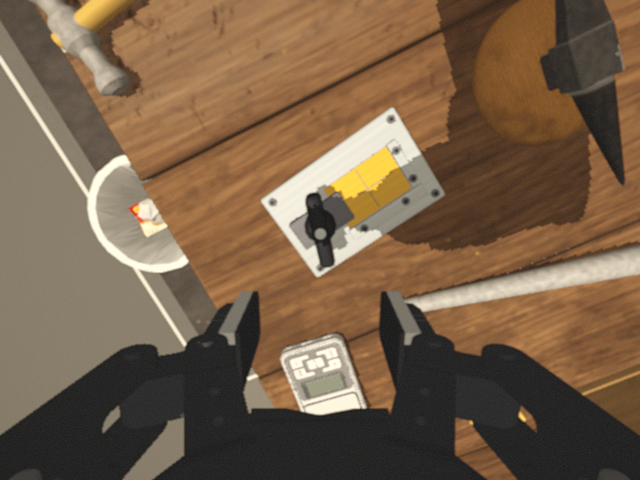

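After release the wing is at yaw -12.3°, so it turned 1.19 rad and dropped about 2.2 mm. The torque rise came just there, so it is at the end stop. The tag centre is about (538.8,34.2) with yaw 9.4°. In the picture the wing runs from (313,200) to (326,262) and the tag is at (367,185). Next is the rod.

```bash
python3 -m inch '{"linear":[[25,46,0],[25,46,0],[25,46,0],[25,46,0],[25,46,0],[25,46,0],[25,46,0],[24,47,0]],"turn":[0,0,0,0,0,0,0,0],"fingers":[50,50,50,50,50,50,50,50]}' |head -2
python3 -m inch '{"linear":[[0,0,0],[0,0,0],[0,0,0],[0,0,0],[0,0,0],[0,0,0],[0,0,0]],"turn":[0.172,0.172,0.172,0.172,0.172,0.172,0],"fingers":[50,50,50,50,50,50,50]}'|head -2
python3 - <<'E'
from h import *
to(528,404,120)
p,s=wrist(); np.savez("w5.npz",**s,**p); cv2.imwrite('pics/w5.png',s['img'][...,::-1])
C=cloud(s,p); v=s["img"].max(2)
m=(C[...,2]>92)&(C[...,2]<112)&(np.hypot(C[...,0]-528,C[...,1]-404)<25)
P=C[m]; print("rodtop",len(P),np.median(P,0) if len(P) else 0, cv2.minAreaRect(P[:,:2].astype(np.float32)) if len(P) else 0)
h=cv2.cvtColor(s["img"],cv2.COLOR_RGB2HSV); m=(abs(C[...,2]-40)<4)&(abs(C[...,0]-535)<60)&(abs(C[...,1]-363)<90)
P=C[m]; print("block",len(P),cv2.minAreaRect(cv2.convexHull(P[:,:2].astype(np.float32))))
E
```

```text
t: 9.07
ee_pos: [524.1, 405.5, 183.3]
t: 9.95
ee_pos: [524.4, 403.8, 183.4]
pose [524.4 403.8 183.4] y-yaw 5.71 tilt [-0.0028 -0.0016] q6 2.01 t 9.95
tool shift [-0.1  3.8 63.4]
rodtop 231 [530.62497376 405.01432578 102.57845604] ((531.0519409179688, 403.4924621582031), (7.780115127563477, 8.860086441040039), 5.956079959869385)
block 6506 ((534.4631958007812, 363.6194152832031), (40.05264663696289, 124.62003326416016), 5.219968795776367)
```

View pics/w5.png

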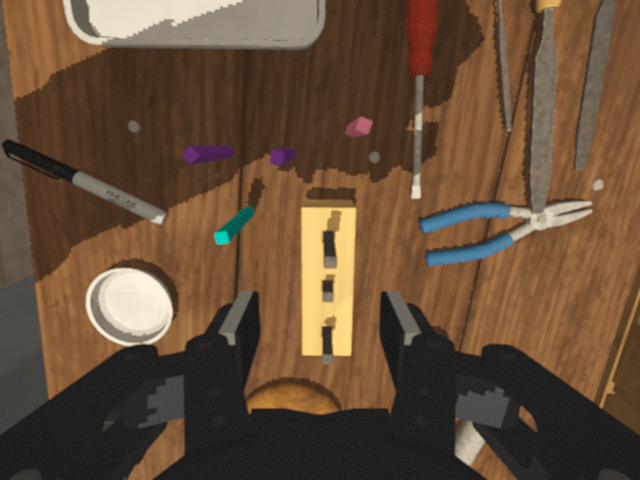

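The long rod is the top tool, at (329,250). Depth puts its top at 102.6 and (531,403.5), which matches its socket at (530.8,403.4), so it barely leans. Block yaw is about 5.5°. The short rod is at (328,345) and the letter punch at (327,290). Descending to grip.

```bash
python3 -m inch '{"linear":[[-1,6.5,20],[0,0,25],[0,0,25],[0,0,18],[0,0,10],[0,0,0]],"turn":[0,0,0,0,0,0],"fingers":[50,50,50,40,40,40]}' 30|head -2
python3 -c "
from h import *
to(531,403.5,85)"
```

```text
t: 10.75
ee_pos: [531.0, 403.6, 86.5]
pose [531.  403.6  86.5] y-yaw 5.68 tilt [-0.0017 -0.001 ] q6 2.0 t 10.75
tool shift [-0.1 -0.1  1.5]
```

```bash
python3 -m inch '{"linear":[[0,0,0],[0,0,0],[0,0,0],[0,0,0],[0,0,0],[0,0,0],[0,0,0]],"turn":[0,0,0,0,0,0,0],"fingers":[25,15,4,4,4,4,4]}' 40
python3 -m inch '{"linear":[[0,0,-3],[0,0,-5],[0,0,-8],[0,0,-12],[0,0,-15],[0,0,-20],[0,0,-20],[0,0,0]],"turn":[0,0,0,0,0,0,0,0],"fingers":[4,4,4,4,4,4,4,4]}' 60
python3 -c "
from h import *
to(531,403.5,85)"
```

```text
t: 11.62
ee_pos: [531.4, 404.2, 88.5]
tcp_rot: [0.671, 0.741, 0.0, -0.0]
wrist_force: [-2.8, -0.3, 5.5]
grip_width: 7.9
gripper_force: 39.5
t: 12.62
ee_pos: [533.3, 404.7, 173.8]
tcp_rot: [0.672, 0.741, 0.003, 0.001]
wrist_force: [0.7, -0.1, -0.3]
grip_width: 7.2
gripper_force: 58.5
pose [533.3 404.7 173.8] y-yaw 5.6 tilt [0.0052 0.0027] q6 2.0 t 12.625
tool shift [-1.2 -2.9 88.8]
```

Rod held and lifted; its lower end is at about z 95. I'll carry it over the anvil (64 high).

```bash
python3 -m inch '{"linear":[[-20,-2,0],[-40,-3,0],[-46,-4,0],[-46,-4,0],[-46,-4,0],[-46,-4,0],[-46,-4,0],[-40,-3,0],[-25,-2,0],[-14,-1,0]],"turn":[0,0,0,0,0,0,0,0,0,0],"fingers":[4,4,4,4,4,4,4,4,4,4]}'|sed -n 2p
python3 -m inch '{"linear":[[0,0,10],[0,0,10],[0,0,10],[0,0,0],[0,0,0]],"turn":[-0.033,-0.033,0,0,0],"fingers":[4,4,4,4,4]}'
python3 - <<'E'
from h import *
to(538.8,34.2,98.5)
p,s=wrist(); np.savez("w6.npz",**s,**p); cv2.imwrite('pics/w6.png',s['img'][...,::-1])
from cell import cams
for n in("scene","top"):
    q=cams.snapshot(n); np.savez(n+"2.npz",**q); 
    R,t=cam(q); C=cloud(q); m=(np.hypot(C[...,0]-p["ee_pos"][0],C[...,1]-p["ee_pos"][1])<15)&(C[...,2]>50)&(C[...,2]<130); v,u=np.nonzero(m); print(n,m.sum(),(u.min(),u.max(),v.min(),v.max()) if len(u) else 0)
    if n=="scene": x=cv2.projectPoints(np.array([538.8,34.2,40.]),q["rvec"],q["tvec"],q["intrinsics"],None)[0].ravel().astype(int); print(x); y0,x0=max(0,x[1]-75),max(0,x[0]-100); cv2.imwrite("pics/s6.png",cv2.resize(q["img"][y0:y0+150,x0:x0+200,::-1],None,fx=4,fy=4,interpolation=cv2.INTER_CUBIC))
E
```

```text
ee_pos: [536.7, 32.4, 170.3]
t: 14.5
ee_pos: [536.9, 34.2, 140.6]
tcp_rot: [0.647, 0.763, 0.0, -0.0]
wrist_force: [0.7, -0.3, 0.2]
grip_width: 6.7
gripper_force: 58.5
pose [536.9  34.2 140.6] y-yaw 9.43 tilt [-0.      0.0001] q6 1.32 t 14.5
tool shift [-0.3  1.9 42.1]
scene 181 (np.int64(372), np.int64(385), np.int64(168), np.int64(199))
[375 208]
top 7 (np.int64(407), np.int64(408), np.int64(225), np.int64(228))
```

View pics/w6.png

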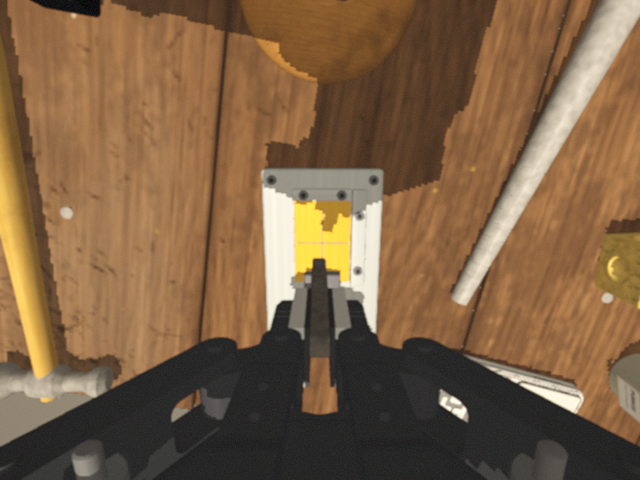

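View pics/s6.png

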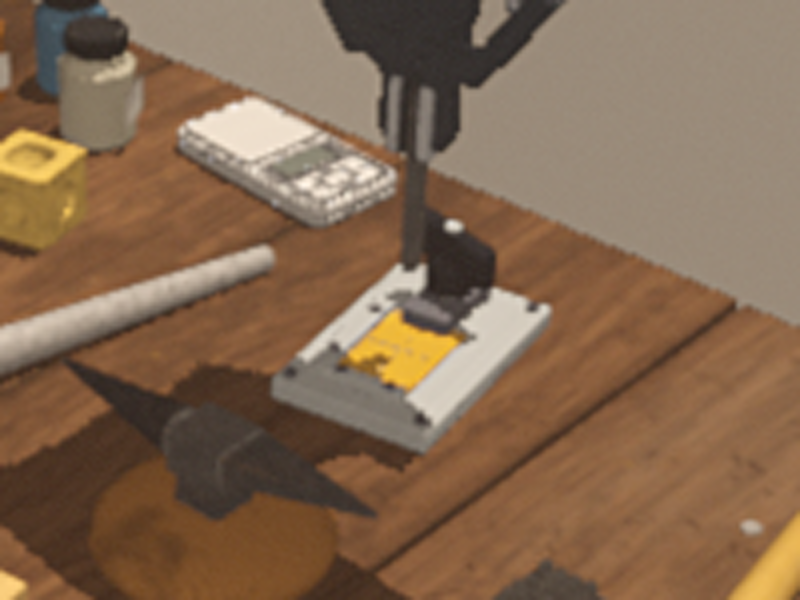

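The wrist view shows the cross at about (322,243) and the rod's lower end at about (319,260). The scene crop shows the rod upright above the tag. Next I'll measure the lower end in both views, plus the cross.

```bash
cat > rod.py <<'E'
from h import *
def proj(s,P,p=None):
    R,t=cam(s,p); X=(np.atleast_2d(P)-t)@R; K=s["intrinsics"]; x=X@K.T; return x[:,:2]/x[:,2:]
E
python3 - <<'E'
from rod import *
s=dict(np.load("w6.npz")); q=dict(np.load("scene2.npz")); T=s["ee_pos"]
ax=np.array([T-[0,0,z] for z in(78.5,60,45,30)])
print("wrist pred",proj(s,ax,s).round(1).tolist()); print("scene pred",proj(q,ax).round(1).tolist())
g=s["img"].max(2).astype(int)
for v in range(254,290,3): print(v,g[v,306:334])
h=s["img"][200:258,292:355].astype(int).sum(2); 
print("tag cols",np.argsort(cv2.GaussianBlur(h[28:56].astype(np.float32),(1,1),0).mean(0)[5:50])[:4]+297, "rows",[(v,int(h[v-200,5:50].mean())) for v in range(234,252)])
print([(u,int(h[30:52,u-292].mean())) for u in range(314,330)])
C=cloud(q); m=(np.hypot(C[...,0]-T[0],C[...,1]-T[1])<15)
gq=q["img"].max(2).astype(int); x=proj(q,ax).round().astype(int)
for v in range(x[2,1],x[0,1]+9,2): print(v,x[0,0]-9,gq[v,x[0,0]-9:x[0,0]+12])
E
```

```text
wrist pred [[319.1, 261.6], [319.0, 272.3], [319.0, 282.4], [318.9, 294.4]]
scene pred [[376.9, 198.8], [377.4, 190.3], [377.9, 183.2], [378.4, 176.1]]
254 [255 255 255 255 255 255 255 255 255 255 255 255 255 255 255 255 255 255
 255 255 255 255 255 255 255 255 255 255]
257 [255 255 255 255 255 255 255 255 255 251 254 255 254 254 251 236 227 254
 255 255 255 255 255 255 255 255 255 255]
260 [255 255 255 255 255 255 216 124  64  58  59  58  60  62  60  61  57  60
 117 199 253 255 255 255 255 255 255 255]
263 [255 255 255 255 255 255 208  99  61  65  67  67  67  69  68  63  64  62
  99 180 246 255 255 255 255 255 255 255]
266 [255 255 255 255 255 255 199  95  52  61  61  55  62  63  63  61  64  58
  80 158 237 255 255 255 255 255 255 255]
269 [218 174 173 181 174 147  96  55  55  61  56  58  60  57  60  60  63  61
  61  76 134 169 179 178 183 203 221 229]
272 [106  80  80  79  75  72  60  60  64  59  61  63  56  59  60  63  65  64
  62  62  65  75  76  79  80  79  79  78]
275 [129 136 135 132 122  93  66  58  56  61  60  60  61  61  63  59  60  64
  65  64  81 107 127 132 130 129 128 1
[... 1456 characters left out ...]
0  57  49  50  53  50
  51  50  50]
195 368 [136 138 142 141 143 143 134 101  74  76  77  78  66  52  49  50  50  48
  51  52  53]
197 368 [135 138 136 132 130 131 116  89  74  80  79  77  93  81  54  50  56  51
  49  51  48]
199 368 [136 131 131 129 130 146 188 153  79  66  75 130 173 133  58  50  54  53
  52  53  54]
201 368 [132 132 136 155 192 211 214 203 195 197 201 215 201 136  54  44  52  53
  54  55  52]
203 368 [129 153 189 207 212 214 213 215 215 214 215 217 199 135  52  44  49  51
  52  50  51]
205 368 [203 211 214 212 213 191 171 172 172 173 201 192 137  74  51  49  52  48
  48  49  51]
207 368 [201 212 216 178 133 119 118 118 113 119 130 123  92  79  74  73  66  77
  76  76  76]
```

Run:
```python
from rod import *
s=dict(np.load("w6.npz")); T=s["ee_pos"]; R=Ro.from_quat(s["tcp_rot"]).as_matrix()
X=plane(s,321.4,242.6,15,s); print("cross",X,"in tool",R.T@(X-T))
for x in(4,2,0): print(x,proj(s,T+R@[x,0,78.5],s), proj(s,T+R@[x,0,76],s))
to(X[0],X[1],104)
```

```text
cross [538.68614303  33.28629927  15.        ] in tool [ -1.16623865   1.59144138 125.57466131]
4 [[319.08799878 255.12187591]] [[319.08210909 256.39253907]]
2 [[319.08658054 258.36856626]] [[319.08068959 259.67279552]]
0 [[319.08516933 261.59917859]] [[319.07927719 262.93662428]]
pose [537.2  33.8 141. ] y-yaw 9.41 tilt [0.001 0.   ] q6 1.32 t 14.65
tool shift [-0.8  1.3 37. ]
```

```bash
python3 -m inch '{"linear":[[0,1.4,10],[0,0,10],[0,0,9],[0,0,5],[0,0,0],[0,0,0]],"turn":[0,0,0,0,0,0],"fingers":[4,4,4,4,4,4]}'|sed -n 2,3p
cat >> rod.py <<'E'
def look(name,zc=15):
    p,s=wrist(); np.savez(name+".npz",**s,**p); T=p["ee_pos"]; R=Ro.from_quat(p["tcp_rot"]).as_matrix(); to(538.7,33.3,98.5)
    x=proj(s,T-[0,0,T[2]-15],p)[0]; u0,v0=int(x[0])-50,int(x[1])-45
    cv2.imwrite(f"pics/{name}.png",cv2.resize(s["img"][v0:v0+75,u0:u0+100,::-1],None,fx=8,fy=8,interpolation=cv2.INTER_CUBIC)); print("crop origin",u0,v0)
    print("pred end x=+4,0:",[proj(s,T+R@[a,0,78.5],p)[0].round(1) for a in(4,0)])
    return s,p
E
python3 -c "
from rod import *
look('w7')"
```

```text
ee_pos: [538.5, 33.9, 106.8]
tcp_rot: [0.647, 0.763, 0.0, 0.0]
pose [538.6  33.9 106.9] y-yaw 9.4 tilt [0.0007 0.    ] q6 1.32 t 15.45
tool shift [-0.7  0.   8.4]
crop origin 269 209
pred end x=+4,0: [array([319.1, 255.1]), array([319.1, 261.6])]
```

View pics/w7.png

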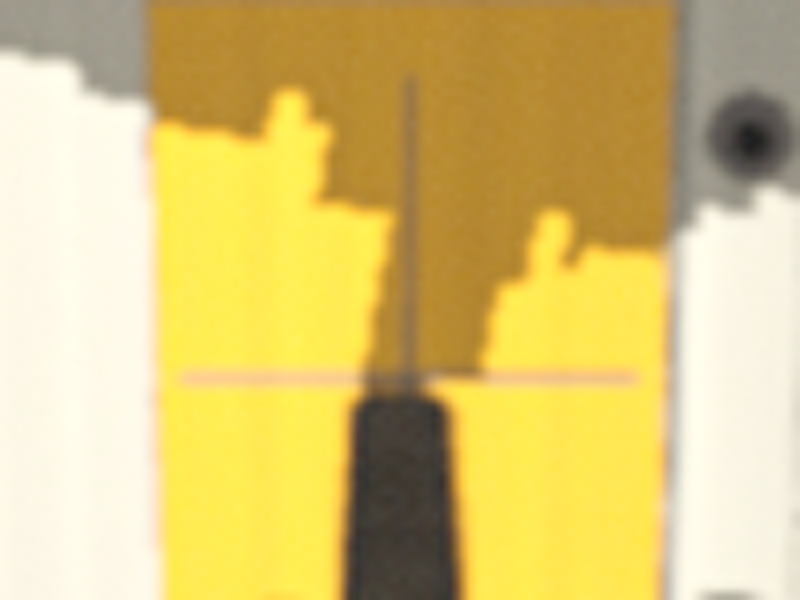

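The crop shows the cross at (410,378) and the rod's lower near edge at (354–450, 395), about 0.6 mm left of it. I'll use the depth on the rod's face, plus the scene view, to get its lean and end height.

Run:
```python
from rod import *
from cell import cams
s=dict(np.load("w7.npz")); R=Ro.from_quat(s["tcp_rot"]).as_matrix(); T=s["ee_pos"]
C=(cloud(s,s)-T)@R
for v in list(range(256,262))+list(range(264,300,4))+list(range(300,362,6)):
    print(v,np.median(C[v,315:323],0).round(1))
print("tag",np.median(C[240:250,300:312].reshape(-1,3),0),T[2]-15)
q=cams.snapshot("scene"); np.savez("scene3.npz",**q); im=q["img"].max(2).astype(int)
x=proj(q,T-[0,0,78.5])[0]; print("pred",x.round(1)); 
for d in(78.5,75,70): print(d,[proj(q,T+R@[a,b,d])[0].round(1).tolist() for a,b in((4,4),(4,-4),(-4,4),(-4,-4))])
u0,v0=int(x[0])-10,int(x[1])-14
for v in range(v0,v0+20): print(v,u0,im[v,u0:u0+20])
```

```text
256 [-0.2 -0.4 90.1]
257 [-1.  -0.4 90.6]
258 [ 3.2 -0.3 75.3]
259 [ 3.3 -0.3 73.1]
260 [ 3.3 -0.3 71.4]
261 [ 3.3 -0.3 69.5]
264 [ 3.2 -0.3 64.4]
268 [ 3.3 -0.3 57.4]
272 [ 3.2 -0.3 51.4]
276 [ 3.2 -0.2 45.8]
280 [ 3.2 -0.2 40.2]
284 [ 3.4 -0.2 34.5]
288 [ 3.5 -0.2 29.2]
292 [ 3.3 -0.2 25. ]
296 [ 3.1 -0.2 20.9]
300 [ 3.3 -0.2 16.3]
306 [ 3.2 -0.1 10.5]
312 [ 3.1 -0.1  5.4]
318 [ 3.2 -0.1 -0. ]
324 [ 3.3 -0.1 -5.1]
330 [ 3.3 -0.1 -9.4]
336 [  3.1  -0.1 -13.4]
342 [  1.4  -0.1 -14.3]
348 [ -1.   -0.1 -14.3]
354 [ -3.5  -0.1 -14.1]
360 [-44.2   0.1  44.9]
tag [ 7.12196766 -8.40242732 90.73753064] 91.81696496918266
pred [375.3 213.6]
78.5 [[372.4, 213.9], [376.1, 215.2], [374.4, 212.0], [378.1, 213.2]]
75 [[372.5, 212.4], [376.2, 213.6], [374.5, 210.4], [378.2, 211.7]]
70 [[372.6, 210.1], [376.3, 211.4], [374.7, 208.2], [378.4, 209.5]]
199 365 [142 140 137 135 133 128 128 133 141 109  73  72  70  80 157 184 135  57
  48  53]
200 365 [137 130 129 128 129 133 134 151 173 133  72  70  67  82 175 196 142  57
  46  56]
201 365 [127 126 128 132 132 135 157 195 197 140  73  68  65  84 172 191
[... 865 characters left out ...]
1 173 161 212 188 102  73  75  76  78  97 115 126 133
 139 139]
212 365 [212 213 216 218 195 173 213 245 207 108  71  76  74  73  77  84  93 103
 114 127]
213 365 [211 214 215 193 168 208 239 247 197  99  65  65  71  71  72  71  75  76
  85  96]
214 365 [213 214 187 156 201 235 243 243 215 162 108  85 111 127 104  76  69  69
  72  72]
215 365 [213 189 177 207 234 241 240 240 237 229 205 193 219 230 191 146 133 120
  93  71]
216 365 [187 179 211 236 241 240 238 239 241 242 236 234 241 247 236 229 230 228
 188 136]
217 365 [177 212 219 221 232 237 238 239 241 241 241 240 234 239 242 242 243 245
 235 227]
218 365 [215 237 233 228 225 218 224 236 241 241 241 232 231 238 240 240 240 241
 242 241]
```

The rod's face is at a constant tool x of 3.25, so it is upright and centred at x=-0.75. The clearance is about 13.3 mm, and both estimates agree. Correction: +0.7 in x, +0.7 in y and 8 mm down.

```bash
python3 -m inch '{"linear":[[0.7,0.7,2],[0,0,3],[0,0,2],[0,0,0.8],[0,0,0],[0,0,0],[0,0,0]],"turn":[0,0,0,0,0,0,0],"fingers":[4,4,4,4,4,4,4]}'
python3 - <<'E'
from rod import *
s,p=look('w8'); R=Ro.from_quat(p["tcp_rot"]).as_matrix(); C=(cloud(s,p)-p["ee_pos"])@R
for v in(258,259,270,290): print(v,np.median(C[v,315:323],0).round(1))
print("tag z",np.median(C[235:250,300:308].reshape(-1,3),0).round(1), p["ee_pos"][2]-15)
E
```

```text
t: 16.38
ee_pos: [538.9, 34.8, 98.9]
tcp_rot: [0.647, 0.763, 0.0, 0.0]
wrist_force: [0.6, 0.2, -0.3]
grip_width: 7.1
gripper_force: 58.5
pose [538.9  34.7  98.9] y-yaw 9.4 tilt [0.0002 0.0001] q6 1.32 t 16.425
tool shift [-1.4 -0.4  0.4]
crop origin 269 213
pred end x=+4,0: [array([319.1, 255.1]), array([319.1, 261.6])]
258 [ 3.2 -0.3 75.3]
259 [ 3.2 -0.3 73.4]
270 [ 3.2 -0.3 54.5]
290 [ 3.2 -0.2 27.6]
tag z [10.7 -9.3 82.8] 83.87284376015714
```

View pics/w8.png

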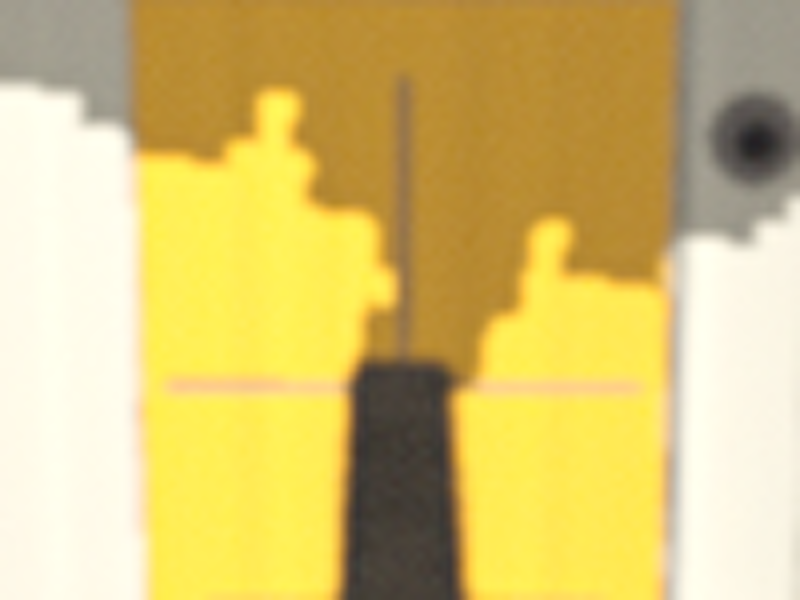

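The cross lines meet behind the rod's centre: the vertical line is at 403 against the rod centre at 402, and the horizontal line is within about 0.2 mm. Clearance is about 5.4 mm. A last 0.4 mm down, a short settle, then I'll hand in.

```bash
python3 -m inch '{"linear":[[0,0,0.4],[0,0,0],[0,0,0],[0,0,0]],"turn":[0,0,0,0],"fingers":[4,4,4,4]}'; python3 -c "
from cell import r
print(r.job_done())"
```

```text
t: 16.92
ee_pos: [538.8, 34.8, 98.4]
tcp_rot: [0.647, 0.763, 0.0, -0.0]
wrist_force: [-0.7, -0.1, -1.3]
grip_width: 6.8
gripper_force: 58.5
the job is handed in; nothing more can be done
None
```

The clamp knob is turned to its end stop, and the long rod is held upright and square over the scribed cross, about 5 mm above the brass and centred to within about half a millimetre by the wrist camera; the job was handed in at 16.9 s, and no verdict came back.

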